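# Seat the turntable deck in its pit and turn the catch over it

## Robot

A 6-joint arm with a two-finger parallel gripper is mounted at the origin on a cart in front of the work surface, level with it; the furniture and walls round the work are solid. World frame = base frame: x ahead of the robot, y to its left, z up, the work surface at z = 0. Lengths are in m, angles in rad, forces in N, time in s.
With the tool pointing down it reaches from about 0.275 to 0.825 m from the base axis. Payload 4.9 kg.
Tool frame: the origin (TCP) lies midway between the tips of the shut fingers; the grasp point (between the pads) lies 19 mm behind it (grip_point_offset is the distance from the TCP to the grasp point, in m); z points along the fingers, x is the direction in which the jaws open and shut, and the axes are right-handed (so a half turn about z gives the same grasp; the last joint's range is limited). The gripper opens to 85 mm and grips with 20 to 120 N. Pads are 22 mm wide; open, the fingers measure 114 mm over their backs; the gripper's body (76 mm by 85 mm) begins 54 mm behind the grasp point. The pads swing forward as they close: fully open they stand 13 mm farther back than shut.
Start: joints at [1.03, 0.326, -0.193, 1.052, 0, 1.437], TCP at [0.218, 0.505, 0.231] pointing down, gripper open.
Joint ranges: [-2.65, 2.65], [-0.97, 1.79], [-1.3, 1.35], [-1.93, 2.1], [-1.47, 1.37], [-3.14, 3.14]. Speed limits (rad/s): [2.57, 2.57, 3.14, 3.14, 3.14, 3.14].

## Interface

Orientations are given as a rotation vector (axis times angle).
In Python, from cell import * gives the robot as it stands. Calls block until the motion is done:
- movep(position, orientation): joint-space move of the TCP to a pose.
- move_l(position, velocity=0.15, rot=None, until_force=None): straight line of the TCP; rot=None keeps the orientation; velocity is the mean speed in m/s. With until_force (N) it stops when the force on the tool has changed by that much, and returns True; else False.
- set_joints(angles): joint-space move.
- let_go() and grab(newtons=None): open the fingers fully, or close them until they stop; newtons is the grip in N (None keeps the last).
- sleep(seconds).
- ik(position, orientation): joint angles nearest the present ones, or None.
- get_state(): the state.
- grab_frame(name): name is "side" or "top" or "wrist"; returns a dict with "img" (480x640x3 uint8, red, green, blue), "fx", "fy", "cx", "cy" (pixels), "cam_to_world" (4x4, takes a point from camera to world coordinates); the wrist camera has in their place "T_tool_cam" (4x4, takes a point from camera to tool coordinates, whose origin is the TCP and whose axes are the tool frame's). Camera axes: x right, y down, z forward; pixel columns grow to the right and rows downward; lengths in m; the calibration is good to about 2 mm. A picture is of the moment at which its call begins: read the wrist's pose just before it. There is no depth.
A pose or a line that the arm cannot do raises MotionError and nothing moves.
- sign_off(): hands the job in, once; it reports no verdict.
Trained networks look in the newest picture that a camera, given by its name, has taken for a name from the list of things; names that differ only in an ending like _2 or _b are one class to them, and where a whole thing is asked for, a point or a joint stands for the part that bears it (a point fixed in the world has none). Each returns a list of dicts, best first, with "score" (0 to 1); they miss things now and then, are a little off and sometimes report something else, mostly with a low value. They report only what shows in the picture. A call takes as long as a camera call. They do not tell look-alikes from the thing itself.
- spot_in(camera, name): "centre" ([column, row] in pixels, amid what is visible of it).
- silhouettes(camera, name): "mask" (480x640 bool, what is visible of it) and "centre" ([column, row] in pixels, amid what is visible of it).
- tip_of(camera, name): "centre" ([column, row] in pixels: a listed point, or the origin of a listed thing).
The state is a dict: "clock": time; "q": joint angles; "joint_velocities": joint speeds; "tau": joint torques, N m; "position": TCP position; "eef_rot": TCP orientation; "contact_force": force on the tool from outside, world axes, zero at the start; "wrist_torque": the same for the moment, N m; "finger_gap": opening from 0.0 (shut) to 1.0 (fully open).
Only numpy, scipy, OpenCV 4.12 (cv2) and the standard library are available. Lean on these libraries where they do the work, as an engineer would, in place of code of your own. Each camera call takes 0.05 s, during which the arm holds its last target.

## Task

The round deck of the model turntable lies loose on its plywood board. Push it over the board with the fingertips, without ever lifting it, until it drops into the round pit and lies flat on the pit floor. Then push the brass catch round by its pin to its stop, so that it reaches over the seated deck, and leave the things standing around where they are.

Things in the scene. Friction and masses are not known exactly. Their poses are not given: they have to be found in the camera images.
- board: plywood turntable board, fixed to the bench, 160 (its x) x 220 (its y) x 18 mm. Origin at the centre of its underside, z up. The pit is round, 60 mm across with a 1.5 mm chamfer, 8.5 mm deep, its centre at x 0, y +45 mm. A flat inlaid track runs from the pit to the +x edge of the board; it is only look.
- deck: loose round turntable deck, a dark steel disc 56 mm across and 8 mm thick, about 80 g (more or less from time to time), with a flat inlaid track across its top. Origin at the centre of its underside. It starts lying on the board's top on the -y side of the pit and fits the pit with 2 mm to spare all round, any way round; seated, its top is 0.5 mm below the board's top.
- pit (a point): centre of the pit's floor, 9.5 mm above the board's underside
- catch_pivot (a point): the catch's upright axis where it meets the board's top, at x 0, y +87 mm of the board (42 mm from the pit's centre on the side away from the deck's start)
- catch_pin (a point): top centre of the catch's upright brass pin, 8 mm across, 24 mm from the pivot, rising to 20 mm above the board's top. The pin stands on the flat brass catch bar, which is 10 mm wide, reaches 30 mm from the pivot and lies 2.5 to 6.5 mm above the board's top, so that it passes over a seated deck; the screw at its pivot rises to 9 mm above the board's top.
- catch (a joint): turn of the catch about its upright axis, in rad, counterclockwise from above. 0: the bar points along the board's -x, clear of the pit. 1.57 (its stop): the bar points along the board's -y, at the pit's centre, and reaches 16 mm over the deck. It stays where it is left; about 0.7 N at the pin turns it.
- pot_a: small round paint pot, 26 x 26 x 30 mm, standing loose on the board, bystander; origin at the centre of its underside
- pot_b: small round paint pot, 26 x 26 x 36 mm, standing loose on the board, bystander; origin at the centre of its underside
- loupe: black eye loupe, a tapered cup 41 x 41 x 29 mm, on the bench, bystander; origin at the centre of its underside
- wagon: white model goods wagon, 14 x 70 x 32 mm, on the bench behind the board, bystander; origin at the centre of its underside
- cork: brown cork sanding block, 38 x 74 x 25 mm, on the bench behind the board, bystander; origin at the centre of its underside
- cup: small tin cup of pins, 44 x 44 x 27 mm, on the bench behind the controller, bystander; origin at the centre of its underside
There are look-alikes about, which are no part of the job. What is meant by the deck is not purple, and is the larger of those in its own colour.

How it is judged:
On the way, in this order (a step that is already met when the one before it is completed fails the run):
1. the deck has dropped into the pit and lies flat, the catch still open (horizontal distance between deck and pit below 0.004 m and z of deck in the frame of board below 0.011 m and angle between deck's own z axis and vertical below 0.06 rad and value of joint catch below 0.8 rad), for 0.2 s.
2. the catch is turned over the deck (value of joint catch above 1.35 rad), for 0.2 s.
At the end, for the whole second after the job is handed in: the deck lies face up in the pit, within 4 mm of its centre, within 1.5 mm of its floor and tilted less than 0.06 rad, at rest, and the catch stands at 1.35 rad or more (its stop is 1.57) (horizontal distance between deck and pit below 0.004 m and z of deck in the frame of board below 0.011 m and angle between deck's own z axis and vertical below 0.06 rad and value of joint catch above 1.35 rad and linear speed of deck below 0.02 m/s); the robot touches nothing.
It fails at once if the deck is lifted more than 10 mm off the board's top (z of deck in the frame of board above 0.028 m).
It fails at once if a paint pot is moved more than 20 mm or tipped (distance of any of pot_a, pot_b from where it was at the start of the episode above 0.02 m or angle between any of pot_a, pot_b's own z axis and vertical above 0.6 rad).
It fails at once if the loupe, the wagon, the cork block or the pin cup is moved more than 20 mm (distance of any of loupe, wagon, cork, cup from where it was at the start of the episode above 0.02 m).
It also fails if it takes over 48 s, if anything falls off the work surface, if the arm or the gripper's body presses on something with over 40 N, if the wrist force passes 120 N, or if a joint passes its speed limit or range.

## Working session

There is one attempt and no reset: what is moved stays moved. The work goes in short steps, each a Python script; the robot and the scene stay as the last script left them, time stands still between calls to the robot, and variables do not carry over. Pictures are saved under pics/ and viewed, and the job is handed in when it is done.

```bash
mkdir -p pics; ls; python3 - <<'E'
from cell import *
import cv2
s=get_state();print(s)
for n in ["side","top","wrist"]:
    f=grab_frame(n);cv2.imwrite(f"pics/{n}0.png",f["img"][:,:,::-1])
    print(n,f["fx"],f["fy"],f["cx"],f["cy"],f.get("cam_to_world",f.get("T_tool_cam")))
    for o in ["board","deck","pit","catch_pivot","catch_pin","pot_a","loupe","wagon","cork","cup"]:
        print(o,[(round(d["score"],2),[round(float(x),1) for x in d["centre"]]) for d in tip_of(n,o)][:5])
E
```

```text
pics
{'clock': 0.0, 'q': array([ 1.02980206e+00,  3.26929241e-01, -1.93610744e-01,  1.05201741e+00,
       -2.60879581e-05,  1.43658652e+00]), 'joint_velocities': array([ 1.40614667e-03, -1.06749084e-03,  7.51507300e-05, -4.48797250e-04,
       -1.39401163e-03,  1.48863735e-03]), 'tau': array([ 3.81594109e-04, -4.43406415e+01,  2.62435949e+01,  1.55691372e-02,
       -1.09719426e-04, -5.22292609e-06]), 'position': array([0.21730003, 0.50459577, 0.23049963]), 'eef_rot': array([ 2.62370863e+00,  1.72650317e+00, -2.47517383e-03]), 'contact_force': array([ 0.76060837, -0.15699266,  0.20700003]), 'wrist_torque': array([0.00583848, 0.03935661, 0.00090683]), 'finger_gap': 0.997019783429058}
side 434.3756685563799 434.3756685563799 321.52271888192786 238.9470230480159 [[ 0.86062094 -0.20092163  0.46793386  0.19154135]
 [-0.50922207 -0.34846637  0.78693333 -0.7908363 ]
 [ 0.00494729 -0.91553355 -0.40221119  0.41177271]
 [ 0.          0.          0.          1.        ]]
board [(0.82, [331.9, 295.4])]
deck [(0.96, [265.2, 347.5]), (0.74, [301.3, 290.0]), (0.68, [368.9, 247.7]), (0.64, [226.1, 
[... 712 characters left out ...]
6.7])]
pit [(0.73, [371.3, 217.5])]
catch_pivot [(0.9, [377.0, 190.8])]
catch_pin [(0.43, [365.2, 191.0])]
pot_a [(0.78, [393.3, 283.1])]
loupe [(0.62, [271.4, 334.4])]
wagon [(0.82, [361.0, 130.7])]
cork [(0.96, [302.8, 147.5])]
cup [(0.83, [230.9, 165.8])]
wrist 352.8928515562582 352.8928515562582 318.2981911593296 237.15661493659027 [[ 9.99999962e-01  2.02179175e-04 -1.89475458e-04 -2.26965199e-04]
 [-1.44725587e-04  9.64232285e-01  2.65058636e-01 -6.72564806e-02]
 [ 2.36287690e-04 -2.65058598e-01  9.64232277e-01 -1.41064779e-01]
 [ 0.00000000e+00  0.00000000e+00  0.00000000e+00  1.00000000e+00]]
board []
deck []
pit []
catch_pivot []
catch_pin []
pot_a []
loupe []
wagon []
cork []
cup []
```

View pics/top0.png

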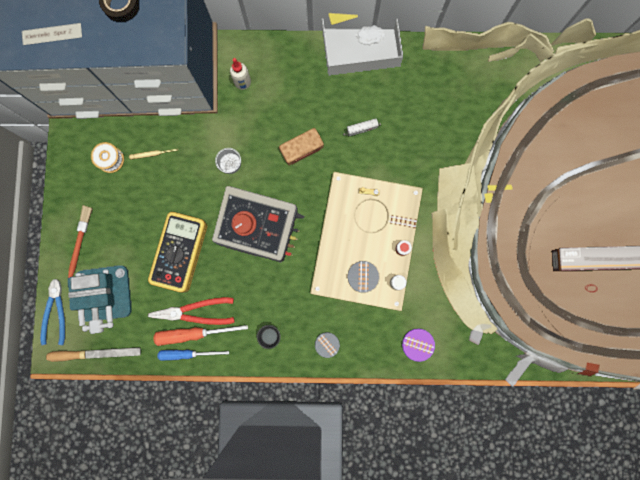

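View pics/side0.png

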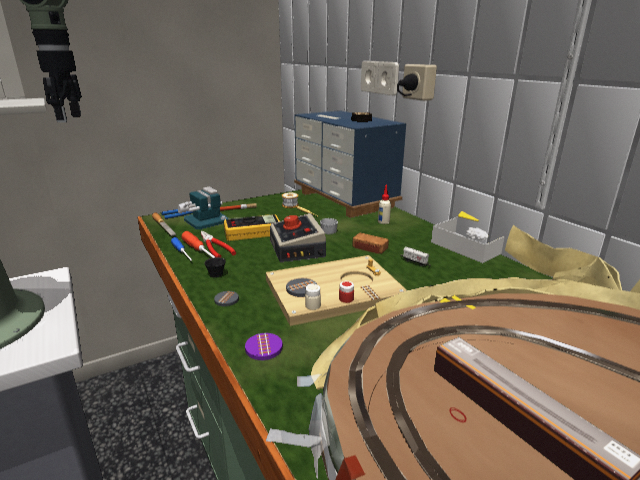

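```bash
python3 - <<'E'
import cv2
i=cv2.imread('pics/top0.png');cv2.imwrite('pics/topc.png',cv2.resize(i[110:390,220:480],None,fx=2.14,fy=2.14,interpolation=cv2.INTER_CUBIC))
i=cv2.imread('pics/side0.png');cv2.imwrite('pics/sidec.png',cv2.resize(i[220:400,200:440],None,fx=3.3,fy=3.3,interpolation=cv2.INTER_CUBIC))
E
```

```text
(no output)
```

View pics/topc.png

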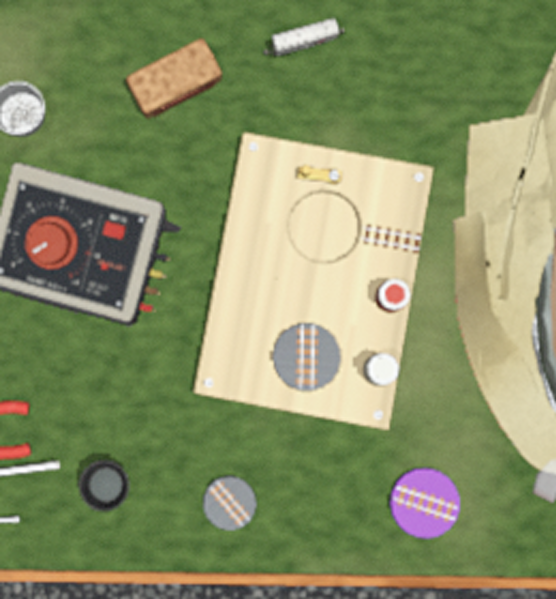

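View pics/sidec.png

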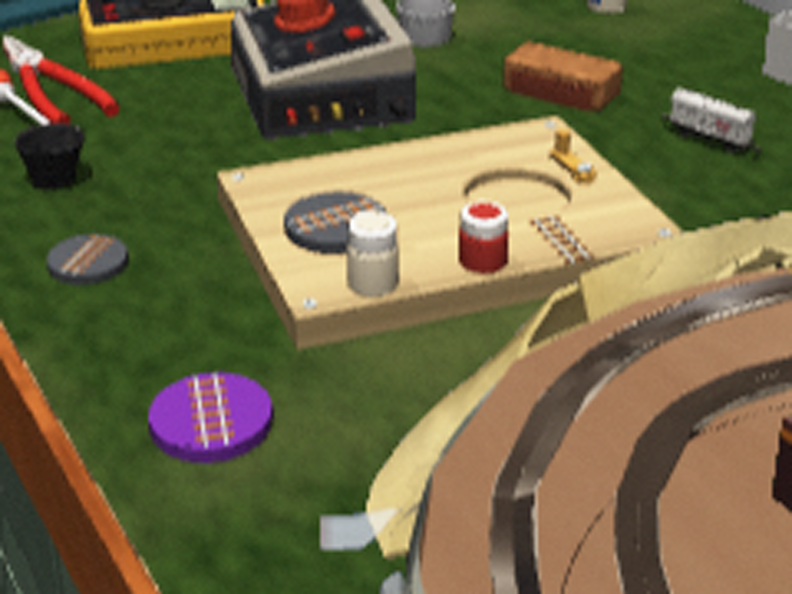

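Deck candidates in the top view are:
- large dark grey disc on the board at (364,277)
- small grey disc on the bench at (327,345)
- purple disc at (419,345)

By colour and size, the disc on the board is the deck, and the crops confirm this. The pit is at about (371,217), the catch at about (370,190), and the pots at (403,247) and (398,283).

I'll push it with the shut fingers' flat side, guided by the wrist camera.

```bash
cat > h.py <<'E'
from cell import *
import numpy as np, cv2
from scipy.spatial.transform import Rotation as Ro
def ray(f,px,z,T=None):
    T=np.array(f["cam_to_world"]) if T is None else T
    d=T[:3,:3]@np.array([(px[0]-f["cx"])/f["fx"],(px[1]-f["cy"])/f["fy"],1]);o=T[:3,3]
    return o+d*(z-o[2])/d[2]
def wrist():
    s=get_state();f=grab_frame("wrist")
    M=np.eye(4);M[:3,:3]=Ro.from_rotvec(s["eef_rot"]).as_matrix();M[:3,3]=s["position"]
    return f,M@np.array(f["T_tool_cam"]),s
def down(yaw): # world yaw of tool y axis
    y=np.array([np.cos(yaw),np.sin(yaw),0]);z=np.array([0,0,-1.]);x=np.cross(y,z)
    return Ro.from_matrix(np.c_[x,y,z]).as_rotvec()
E
python3 - <<'E'
from h import *
f=grab_frame("top")
P={}
for o,z in [("board",0),("deck",.026),("pit",.0095),("catch_pivot",.018),("catch_pin",.038),("pot_a",.018),("wagon",0),("cork",0),("cup",0),("loupe",0)]:
    for r in tip_of("top",o)[:4]: print(o,round(r["score"],2),np.round(ray(f,r["centre"],z),4))
# board corners by hand (px) top
for c in [(334,172.5),(422.5,188),(311.5,294),(402,310)]: print(c,ray(f,c,.018).round(4))
for x,y,yaw in [(.3,-.2,-.15),(.35,-.2,-.15),(.5,-.2,-.15),(.5,-.2,1.4)]: print(ik([x,y,.15],down(yaw)))
E
```

```text
board 0.76 [ 0.5693 -0.2031  0.    ]
deck 0.92 [ 0.5039 -0.1933  0.026 ]
deck 0.7 [ 0.3886 -0.1348  0.026 ]
deck 0.63 [ 0.3926 -0.2871  0.026 ]
pit 0.88 [ 0.6167 -0.2104  0.0095]
catch_pivot 0.78 [ 0.6538 -0.2123  0.018 ]
catch_pin 0.7 [ 0.654  -0.1886  0.038 ]
catch_pin 0.42 [ 0.4009 -0.0392  0.038 ]
pot_a 0.72 [ 0.5549 -0.2592  0.018 ]
pot_a 0.7 [ 0.4967 -0.2486  0.018 ]
wagon 0.61 [ 0.7721 -0.1886  0.    ]
wagon 0.23 [ 0.5001 -0.2513  0.    ]
cork 0.96 [ 0.7389 -0.0831  0.    ]
cork 0.4 [0.7123 0.0515 0.    ]
cork 0.38 [ 0.6206 -0.2087  0.    ]
cup 0.73 [0.7147 0.0483 0.    ]
loupe 0.77 [ 0.3997 -0.0376  0.    ]
(334, 172.5) [ 0.691  -0.1401  0.018 ]
(422.5, 188) [ 0.6646 -0.2981  0.018 ]
(311.5, 294) [ 0.474  -0.1031  0.018 ]
(402, 310) [ 0.4485 -0.2608  0.018 ]
[-0.79357718  0.06021164 -0.76219924  0.74838545  0.         -0.64357718]
[-0.70275515  0.13912805 -0.67081121  0.76085707  0.         -0.55275515]
[-0.51760725  0.37418227 -0.34456893  0.85204513  0.         -0.36760725]
[-5.17607249e-01  3.74182268e-01 -3.44568931e-01  8.52045128e-01
 -4.44089210e-16 -1.91760725e+00]
```

```bash
python3 - <<'E'
from h import *
grab()
movep([.47,-.19,.19],down(-.15))
sleep(.3)
f,T,s=wrist()
cv2.imwrite("pics/w1.png",f["img"][:,:,::-1]);print(s["clock"],s["position"],s["finger_gap"])
for o,z in [("board",0),("deck",.026),("deck",.018),("pit",.0095),("catch_pivot",.018),("catch_pin",.038),("pot_a",.018),("wagon",0)]:
    for r in tip_of("wrist",o)[:3]: print(o,round(r["score"],2),np.round(r["centre"],1),np.round(ray(f,r["centre"],z,T),4))
for r in silhouettes("wrist","deck")[:3]:
    c=max(cv2.findContours(r["mask"].astype(np.uint8),0,1)[0],key=len)
    e=cv2.fitEllipse(c);pts=np.array([ray(f,p[0],.026,T)[:2] for p in c]);(cc,rr)=cv2.minEnclosingCircle((pts*1000).astype(np.float32))
    print("mask",e,cc,rr)
E
```

```text
5.8833 [ 0.47012397 -0.18970011  0.19002025] -0.0023765502164476296
deck 0.96 [197.7 141.4] [ 0.3896 -0.2796  0.026 ]
deck 0.9 [320.9 250.1] [ 0.4988 -0.1919  0.026 ]
deck 0.56 [368.  111.3] [ 0.3871 -0.1364  0.026 ]
deck 0.96 [197.7 141.4] [ 0.3892 -0.2822  0.018 ]
deck 0.9 [320.9 250.1] [ 0.5013 -0.1922  0.018 ]
deck 0.56 [368.  111.3] [ 0.3867 -0.1353  0.018 ]
catch_pivot 0.71 [326.2 391. ] [ 0.6548 -0.2093  0.018 ]
pot_a 0.65 [261.2 249.6] [ 0.4926 -0.247   0.018 ]
pot_a 0.63 [261.2 312. ] [ 0.5553 -0.2592  0.018 ]
pot_a 0.19 [320.5 251.2] [ 0.5023 -0.1927  0.018 ]
mask ((193.69761657714844, 141.13580322265625), (60.37060546875, 65.78719329833984), 136.3667449951172) (389.4383239746094, -283.0116882324219) 26.5656681060791
mask ((321.7326354980469, 253.25892639160156), (55.05387496948242, 60.701873779296875), 93.67691802978516) (503.55999755859375, -191.55105590820312) 28.260297775268555
mask ((370.5926513671875, 110.60285949707031), (48.11153793334961, 51.74956130981445), 19.766643524169922) (387.0992126464844, -134.37583923339844) 20.28809356689453
```

View pics/w1.png

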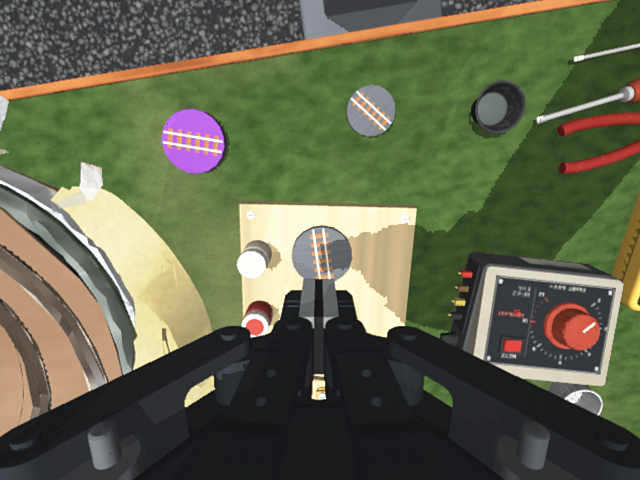

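The wrist view shows the deck at pixel (321,253) with a fitted radius of 28.3 mm, which matches the 28 mm expected. It agrees with the top camera, centre at about (0.5036, -0.192). The pit is at about (0.614, -0.208). Now I'll start pushing.

```bash
cat >> h.py <<'E'
def deckpos(cam,z=.026,near=None,save=None):
    if cam=="wrist": f,T,s=wrist()
    else: f=grab_frame(cam);T=None
    if save: cv2.imwrite(save,f["img"][:,:,::-1])
    out=[]
    for r in silhouettes(cam,"deck")[:5]:
        c=max(cv2.findContours(r["mask"].astype(np.uint8),0,1)[0],key=len)
        pts=np.array([ray(f,p[0],z,T)[:2] for p in c])
        A=np.c_[2*pts,np.ones(len(pts))];sol=np.linalg.lstsq(A,(pts**2).sum(1),rcond=None)[0]
        out.append((round(r["score"],2),sol[:2].round(4),round(float(np.sqrt(sol[2]+sol[:2]@sol[:2])),4)))
    return out
E
python3 - <<'E'
from h import *
f=grab_frame("top");print("pit",ray(f,(371.4,216.1),.018)); print(deckpos("top"))
d=np.array([.5036,-.192]);p=np.array([.614,-.208]);t=(p-d)/np.linalg.norm(p-d);yaw=np.arctan2(t[1],t[0])
st=d-t*.053
movep([*st,.08],down(yaw))
move_l([*st,.0215],velocity=.1)
print(get_state()["clock"],get_state()["contact_force"])
e=p-t*(.039+.043)
print(move_l([*e,.0215],velocity=.05,until_force=15))
s=get_state();print(s["clock"],s["position"],s["contact_force"])
print("w",deckpos("wrist",save="pics/w2.png"));print("t",deckpos("top",save="pics/t2.png"));deckpos("side",save="pics/s2.png")
i=cv2.imread("pics/t2.png");cv2.imwrite("pics/t2c.png",cv2.resize(i[150:330,280:450],None,fx=3.3,fy=3.3))
i=cv2.imread("pics/s2.png");cv2.imwrite("pics/s2c.png",cv2.resize(i[220:400,200:440],None,fx=3.3,fy=3.3))
E
```

```text
pit [ 0.61281557 -0.20722759  0.018     ]
[]
7.7917 [0.86845683 0.20288856 1.51685916]
False
9.5917 [ 0.53276721 -0.19621171  0.02151189] [-0.97045664  0.03994216  0.22957568]
w [(0.79, array([ 0.5732, -0.2019]), 0.0051), (0.61, array([ 0.4138, -0.2727]), 0.0141)]
t [(0.81, array([ 0.3883, -0.2916]), 0.0237)]
```

View pics/t2c.png

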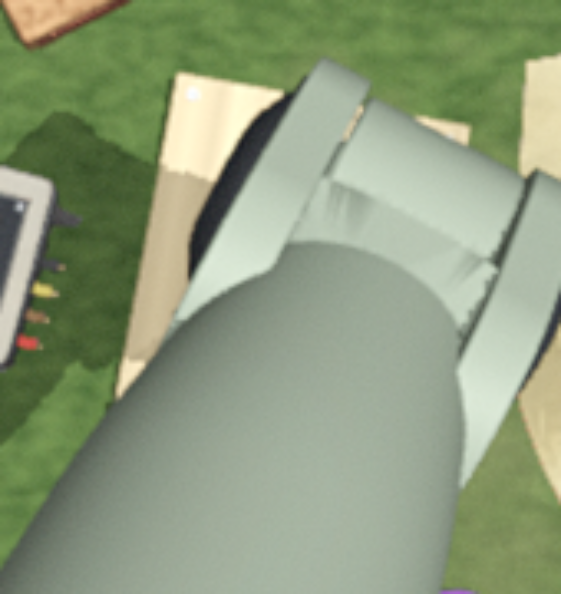

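View pics/s2c.png

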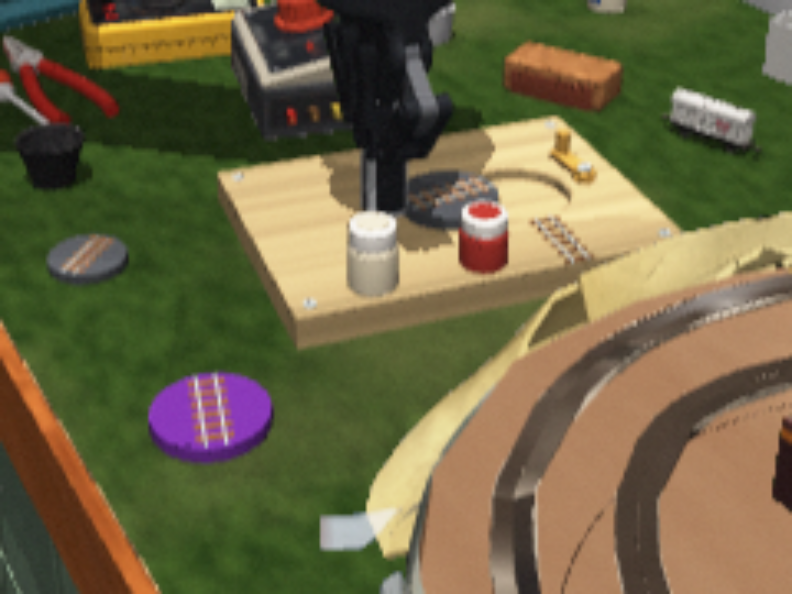

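View pics/w2.png

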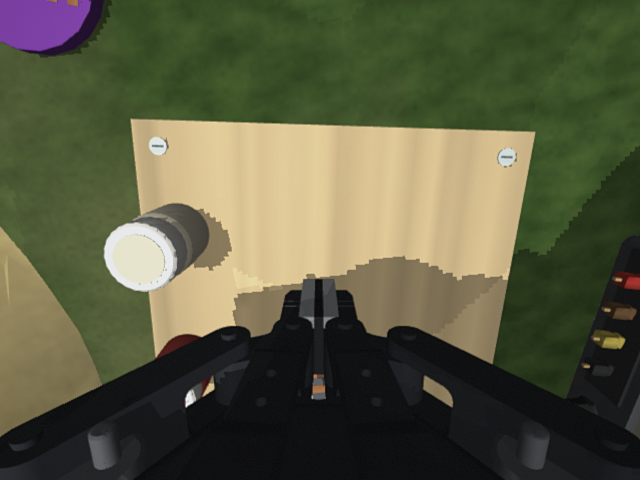

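In the side view the deck is ahead of the finger at about crop (451,198), with the pit rim right behind it. The fingers hide it from the wrist and top cameras, so I'll continue the push and check with the side view.

```bash
python3 - <<'E'
from h import *
f=grab_frame("side");print(ray(f,(336.7,280),.026))
d=np.array([.5036,-.192]);p=np.array([.614,-.208]);t=(p-d)/np.linalg.norm(p-d)
for k,off in enumerate([.014,-.001]):
    e=p-t*(.039+off)
    print(move_l([*e,.0215],velocity=.04,until_force=12))
    s=get_state();print(s["clock"],s["position"],s["contact_force"])
    i=grab_frame("side")["img"][:,:,::-1];cv2.imwrite(f"pics/s3{k}.png",cv2.resize(i[230:340,270:420],None,fx=5,fy=5,interpolation=cv2.INTER_CUBIC))
E
```

```text
[ 0.56977295 -0.2095252   0.026     ]
False
10.8167 [ 0.5615138  -0.20034358  0.02141946] [-0.34290443  0.0793834  -0.21618781]
False
11.3917 [ 0.5766213  -0.20255306  0.02144436] [-0.37289399  0.25757663  0.22767464]
```

View pics/s30.png

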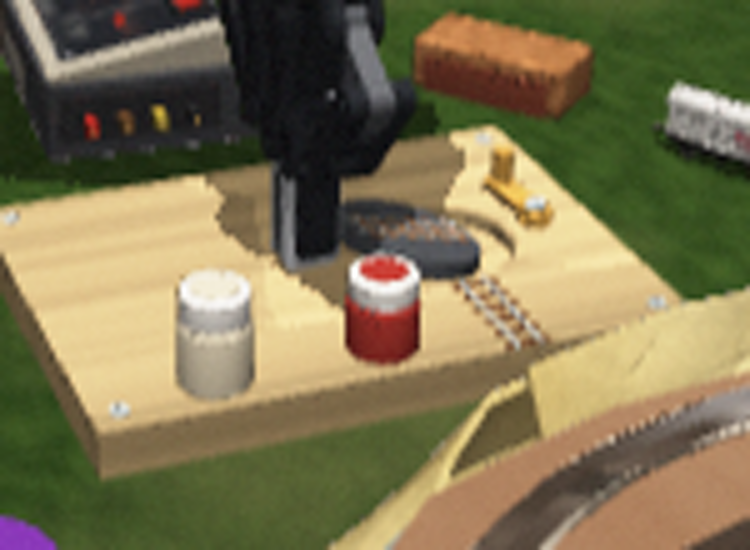

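View pics/s31.png

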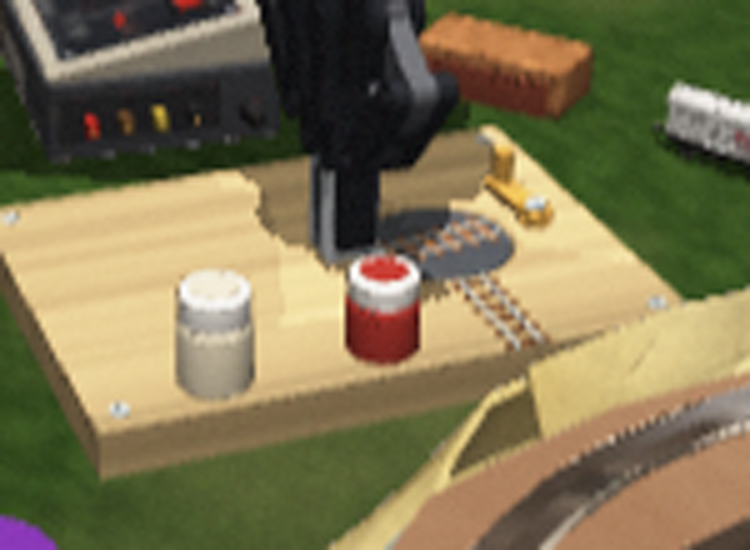

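The second picture shows the deck flush in the pit, with a full ellipse at about (445,245) in the crop. I'll lift, move behind the catch, and look down.

```bash
python3 - <<'E'
from h import *
f=grab_frame("top");print("pivot",ray(f,(376.5,191.8),.027),"pin",ray(f,(361.6,190.4),.038))
p=get_state()["position"]
move_l([p[0]-.006,p[1]+.001,.06],velocity=.1)
move_l([.685,-.19,.12],velocity=.15,rot=down(-.17))
sleep(.2)
f,T,s=wrist();cv2.imwrite("pics/w4.png",f["img"][:,:,::-1]);print(s["clock"],s["position"])
for o,z in [("deck",.0175),("pit",.0095),("catch_pivot",.018),("catch_pin",.038),("wagon",0)]:
    for r in tip_of("wrist",o)[:3]: print(o,round(r["score"],2),np.round(r["centre"],1),np.round(ray(f,r["centre"],z,T),4))
print(deckpos("wrist",.0175))
i=grab_frame("side")["img"][:,:,::-1];cv2.imwrite("pics/s4.png",cv2.resize(i[230:340,270:420],None,fx=5,fy=5,interpolation=cv2.INTER_CUBIC))
E
```

```text
pivot [ 0.65490354 -0.21538774  0.027     ] pin [ 0.65486791 -0.18839368  0.038     ]
13.25 [ 0.68424137 -0.19005295  0.11964456]
deck 0.69 [274.9 141.7] [ 0.6139 -0.2075  0.0175]
catch_pivot 0.76 [275.2 206.3] [ 0.6565 -0.2159  0.018 ]
catch_pin 0.63 [311.1 206.5] [ 0.6573 -0.1903  0.038 ]
[(0.6, array([ 0.615 , -0.2082]), 0.0272)]
```

View pics/w4.png

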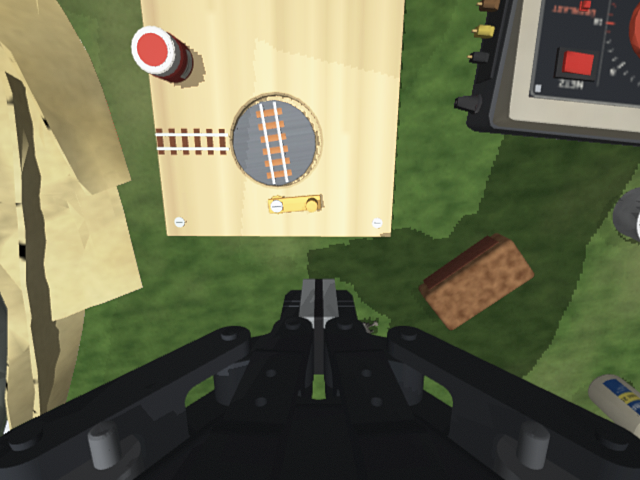

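View pics/s4.png

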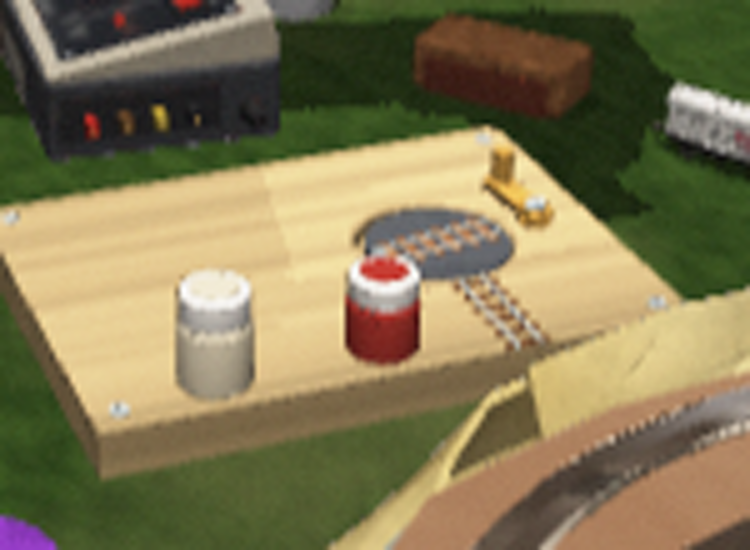

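The wrist view shows the deck lying concentric in the pit at about (275,141), which maps to (0.6145, -0.208) at seated height. The catch is open, with its pivot at (277,206) and pin at (312,204). Next I'll push the pin round, turning the tool along with it.

```bash
python3 - <<'E'
from h import *
piv=np.array([.6556,-.2154]);y0=-.17
xb=np.array([np.cos(y0-np.pi/2),np.sin(y0-np.pi/2)]);yb=np.array([np.cos(y0),np.sin(y0)])
def tgt(th,gap=0.):
    r=-xb*np.cos(th)-yb*np.sin(th);u=xb*np.sin(th)-yb*np.cos(th)
    return piv+.024*r-u*(.015+gap)
a=tgt(0,.007)
for q in [a,tgt(.8),tgt(1.6)]:print(q)
move_l([*a,.07],velocity=.12);move_l([*a,.029],velocity=.08)
s=get_state();print(s["clock"],s["contact_force"])
hit=False
for th in [0,.25,.5,.75,1.0,1.25,1.45,1.57]:
    hit=move_l([*tgt(th),.029],velocity=.04,rot=down(y0+th),until_force=10)
    s=get_state();print(th,hit,round(s["clock"],2),s["contact_force"].round(2))
    if hit:break
i=grab_frame("side")["img"][:,:,::-1];cv2.imwrite("pics/s5.png",cv2.resize(i[230:340,270:420],None,fx=5,fy=5,interpolation=cv2.INTER_CUBIC))
E
```

```text
[ 0.68134324 -0.19546798]
[ 0.65358094 -0.18717017]
[ 0.63394246 -0.19718047]
14.925 [-0.55145661  0.2419249   0.47260659]
0 False 15.25 [ 0.11 -0.71  0.41]
0.25 False 15.65 [ 0.02  0.2  -0.88]
0.5 False 16.05 [ 0.17 -0.45 -0.74]
0.75 False 16.45 [-0.02 -0.05 -0.19]
1.0 False 16.85 [ 0.24  0.08 -0.26]
1.25 False 17.25 [0.14 0.21 0.17]
1.45 False 17.6 [-0.16 -0.1   0.41]
1.57 False 17.87 [ 1.62  3.23 -0.54]
```

View pics/s5.png

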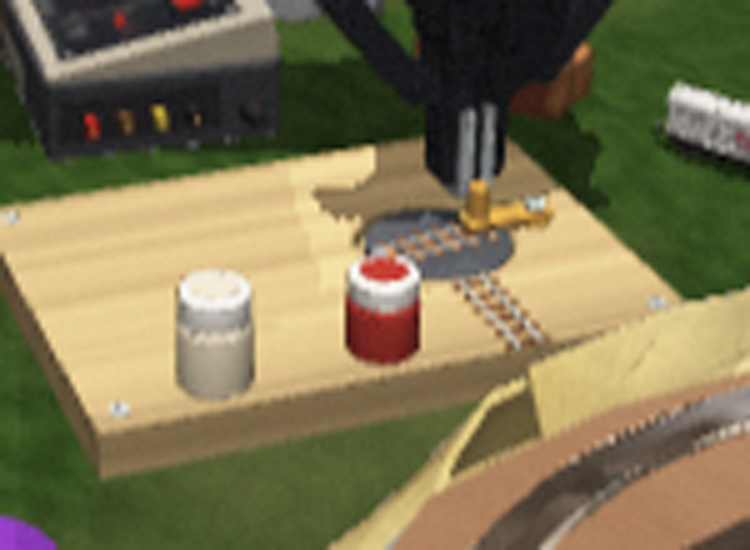

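The bar now lies over the deck, and a 3.6 N reaction has appeared at the stop. I'll nudge it once more, retreat, and verify from above.

```bash
python3 - <<'E'
from h import *
y0=-.17;xb=np.array([np.cos(y0-np.pi/2),np.sin(y0-np.pi/2)])
p=get_state()["position"]
print(move_l([*(p[:2]+xb*.002),.029],velocity=.02,until_force=6));print(get_state()["contact_force"])
p=get_state()["position"]
move_l([*(p[:2]-xb*.012),.029],velocity=.06)
p=get_state()["position"];move_l([p[0],p[1],.12],velocity=.12)
move_l([.66,-.13,.15],velocity=.15,rot=down(1.4-.6)); sleep(.3)
f,T,s=wrist();cv2.imwrite("pics/w6.png",f["img"][:,:,::-1]);print(s["clock"],s["position"])
for o,z in [("deck",.0175),("catch_pivot",.018),("catch_pin",.038)]:
    for r in tip_of("wrist",o)[:2]: print(o,round(r["score"],2),np.round(r["centre"],1),np.round(ray(f,r["centre"],z,T),4))
i=grab_frame("side")["img"][:,:,::-1];cv2.imwrite("pics/s6.png",cv2.resize(i[220:370,250:450],None,fx=4,fy=4,interpolation=cv2.INTER_CUBIC))
E
```

```text
False
[2.11681736 5.9115242  1.50531532]
20.5083 [ 0.65969384 -0.13041785  0.1496996 ]
deck 0.87 [289.6 107.9] [ 0.6118 -0.2095  0.0175]
catch_pivot 0.82 [246.9 147.4] [ 0.6546 -0.2122  0.018 ]
catch_pin 0.57 [268.9 125.2] [ 0.6299 -0.2092  0.038 ]
```

View pics/w6.png

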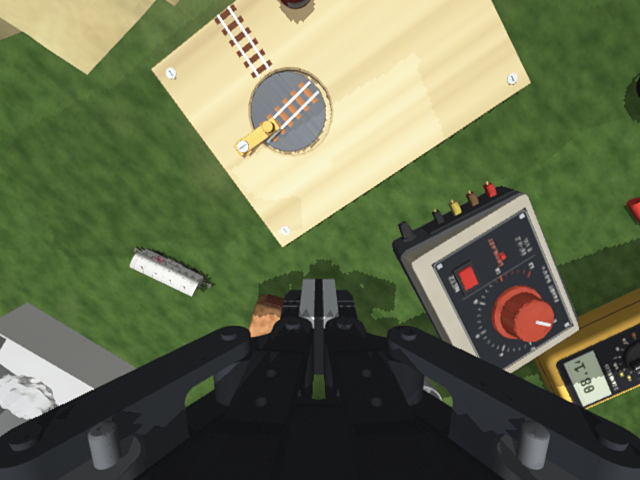

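View pics/s6.png

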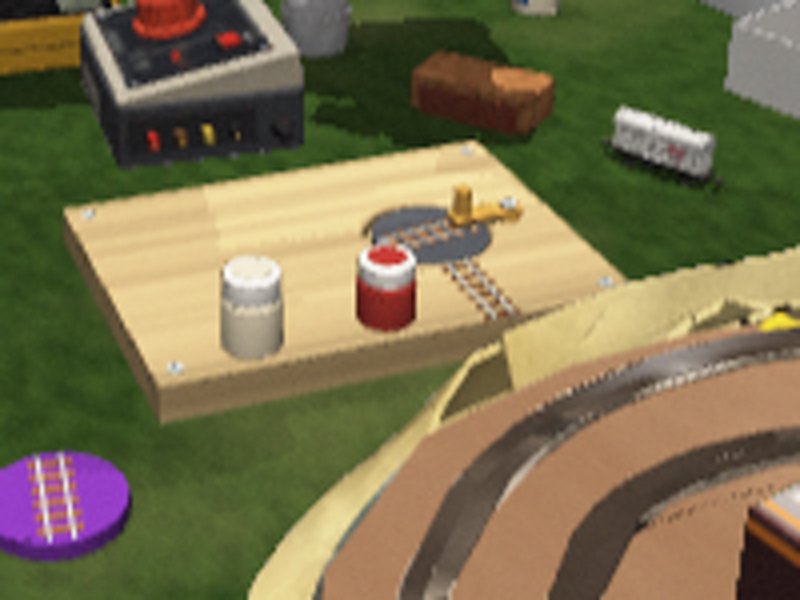

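The catch bar points at the pit's centre, with the measured direction within about 0.1 rad of the board's -y. The deck is seated, the pots are in place, and the robot is clear.

```bash
python3 -c "
from cell import *
print(get_state()['clock'],get_state()['contact_force']);sign_off()"
```

```text
20.7583 [-0.17881202 -0.32759828  0.31420295]
the job is handed in; nothing more can be done
```

The deck is in the pit with the catch turned over it, and I handed the job in at about 20.8 s of the 48 s allowed; no verdict was reported.

I pushed the deck with the shut fingers' flat side until it dropped into the pit, never gripping or lifting it. I then pushed the catch round by its pin until it met its stop, with about 6 N at the end. The fingers were clear of everything at hand-in.

**Deck seated:** the wrist camera put it about 1–2 mm from the pit's estimated centre, lying flush. The final networks-only reading was about 3 mm off, with part of the deck hidden by the catch.

**Catch closed:** the bar points along the board's -y, at about 1.57 rad by the measured pivot and pin.

**Bystanders:** the pots stand where they were in the side views. The wagon and cork block look unmoved, and I steered well clear of the loupe and cup. I did not measure their final positions numerically.

**Limits of the checks:**
- During the push, the fingers and arm hid the deck from the top and wrist cameras, so I guided that stretch by the side view alone.
- That side-view estimate disagreed with the expected deck position by about 8 mm sideways. A pot was partly blocking the view, and the later wrist view showed the deck seated on centre.

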